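# Third hand at the pottery mending bench

## Task

On the wooden mending jig, the large part of a broken narrow dish is clamped on a sprung carriage: pick up the broken-off end piece that fits it, set it on the jig's rail with its dark broken edge against the dish's broken edge, sides and rims running on flush, and push it gently along the rail until the carriage's pointer stands between the two brass pins, never on to the end of the carriage's travel. Keep that push steady for three seconds so that I can tape the joint, and finish while still holding and pressing: do not let go. Leave the narrower piece and everything else on the bench where it is.

Things in the scene. Friction and masses are not known exactly. Their poses are not given: they have to be found in the camera images.
- end_piece: the matching end piece, loose and upright on the bench: pale stoneware, one closed end of a narrow dish, 50 mm long (x), 50 mm wide (y), 36 mm high, about 0.11 kg, floor and walls 7 mm thick, open on top and at its broken end. Origin: centre of its underside; x points to the broken end (dark edge, 25 mm away), closed end wall at -x, z up. Can be gripped across its outer side walls (along y)
- piece_break (a point): middle of the lower edge of the end piece's broken face (25 mm along x from the piece's origin, at its underside); axes as the piece's
- jig: fixed wooden jig, turned up to 0.35 rad. Origin: on the bench top below the dish's broken edge at rest; x along the rail in the direction of the push, y left, z up. Board 120 mm wide, 14 mm thick, x -100 to 200 mm. Rail 34 mm wide, top 40 mm above the bench, x -95 to 155 mm: 50 mm wide pieces overhang it 8 mm a side, with room for fingers beside and below. Spring housing 80 mm high, x 170 to 192 mm
- dish_break (a point): middle of the lower edge of the clamped dish part's broken face, on the rail's top; moves with the carriage. x into the dish (direction of the push), y left, z up. The dish part has the end piece's section (50 mm wide, 36 high, 7 mm walls), is 100 mm long; wooden clamps hold it from x = 56 mm on, up to 44 mm above the rail. Fitted, piece_break lies on dish_break with axes parallel
- carriage (a joint): travel of the sprung carriage that carries the dish part, in m: 0 at rest, growing along the jig's x as it is pushed; end of travel 0.045. The spring pushes back with 400 N/m (plus 0.3 N of friction) from zero at rest, so 22 mm takes about 9 N; let go, it returns. The pointer stands clear between the two pins from 0.014 to 0.030; midway is 0.022
- pins (a point): point midway between the two upright brass pins that show how far to push: 4 mm thick, tops 54 mm above the bench, 24 mm apart along the jig's x (at x = 120 and 144 mm in the jig's frame, y = -50 mm, on the board's right side); this point is at x = 132 mm, 52 mm above the bench
- pointer (a point): tip of the carriage's small steel pointer (4 mm wide), on the carriage's right side (-y), 110 mm along x from dish_break; at rest 10 mm short of the first pin
- other_piece: a narrower end piece from another dish, same glaze, 62 mm long by 36 mm wide by 28 mm high, loose; leave alone. It may lie in either of the two places where the end pieces lie. Origin: centre of its underside
- tea_bowl: loose cream tea bowl, 116 mm across, 75 mm high; origin centre of underside; leave alone
- green_cup: loose olive cup, 72 mm across, 70 mm high; origin centre of underside; leave alone
- mug: loose grey mug, 80 mm across, 85 mm high; origin centre of underside; leave alone
- bottle: loose white squeeze bottle, 40 mm across, 130 mm high; origin centre of underside; leave alone
- jar: loose clear jar with a white cap, 56 mm across, 60 mm high; origin centre of underside; leave alone
- tape: loose roll of paper tape lying flat, 80 mm across, 20 mm high; origin centre of underside; leave alone
- brush: loose wooden-handled brush lying on the bench; leave alone
Mind the look-alikes: they are no part of the job. Leave any pink or red look-alike of the end_piece alone.

How it is judged:
By the outcome, as a careful person would: the job done as asked, in the order asked, and still so for the second after the job is handed in, while the arm keeps its last pose, push and grip.
It also fails if it takes over 48 s, if anything falls off the work surface, if the arm or the gripper's body presses on something with over 40 N, if the wrist force passes 120 N, or if a joint passes its speed limit or range.

## Robot

A 6-joint arm with a two-finger parallel gripper is mounted at the origin on the work surface. World frame = base frame: x ahead of the robot, y to its left, z up, the work surface at z = 0. Lengths are in mm, angles in degrees, forces in N, time in s.
With the tool pointing down it reaches from about 300 to 850 mm from the base axis. Payload 4.2 kg.
Tool frame: the origin (TCP) lies midway between the tips of the shut fingers; the grasp point (between the pads) lies env.grasp_offset behind it (env.grasp_offset is the distance from the TCP to the grasp point, in mm); y points along the fingers, x is the direction in which the jaws open and shut, and the axes are right-handed (so a half turn about y gives the same grasp; the last joint's range is limited). The gripper opens to 91 mm and grips with 3 to 60 N. Pads are 32 mm wide; open, the fingers measure 118 mm over their backs; the gripper's body (76 mm by 178 mm) begins 60 mm behind the grasp point.
Start: joints at [-75.688, 18.312, 89.639, -0, 72.044, -1.146], TCP at [153.262, -554.215, 213.976] pointing down, gripper open.
Joint ranges: [-177.97, 177.97], [-48.28, 115.42], [12.27, 149.76], [-77.06, 257.06], [2.81, 150.46], [-146.56, 146.56]. Speed limits (degrees/s): [147.25, 147.25, 180, 180, 180, 180].

## Interface

Orientations are given as [roll, pitch, yaw] about the fixed x, y, z axes, in that order (R = Rz(yaw) Ry(pitch) Rx(roll)).
In Python, from workcell import state, vision, job, env gives the robot as it stands.
- The arm moves only by the shell command python3 -m handwheel 'ROWS' [FORCE]. ROWS is JSON, a list of rows, each a list of 3 entries, a list of its own where there are three numbers: the finger opening in cm, from 0 to 9.12, then the shift along the tool's x, y, z in cm, then the turn about the tool's y in degrees. A call has 1 to 10 rows; each row is the pose to reach, as a shift and turn from the pose measured when the call began, along the tool's axes at that moment; what a row does not reach only later rows make up. A row lasts 1/10 s, in which the tool goes at most 50 mm and 8.59 degrees, less where a joint would pass 70% of its speed; a pose out of reach is approached as far as the arm can. A call with a gripper value outside its range is refused whole. The fingers move at their own pace and stop on an object; FORCE is the grip in N (left out, the last holds). Time passes only in rows, so rows that repeat a pose let the fingers close. It gives the time, the measured TCP pose, the force and the opening at its end, in the units of the state.
- state(): the state, without advancing time (a new reading comes with each control period).
- vision.grab_frame(name): name is "side" or "top"; returns the picture (384x512x3 uint8, red, green, blue); there is no depth.
- vision.camera_model(name): a dict with "fov_y" (degrees; the focal length in pixels is half the picture's height over the tangent of half this angle, whatever the lens; pixels are square), "cx", "cy" (the principal point, pixels), "extrinsics" (4x4, takes a point from world to camera coordinates). Camera axes: x right, y up, looking along -z (the intrinsics and any distortion apply to the point x, -y, -z); pixel columns grow to the right and rows downward; lengths in mm; the calibration is good to about 2 mm. A picture is of the moment at which its call begins. camera_model takes no time and is no camera call.
- job.job_done(): hands the job in, once; it reports no verdict.
The state is a dict: "time_s": time; "qpos": joint angles; "qvel": joint speeds; "effort": joint torques, N m; "ee_pos": TCP position; "ee_rot": TCP orientation; "force": force on the tool from outside, world axes, zero at the start; "torque": the same for the moment, N m; "gripper_width": finger opening in mm.
Only numpy, scipy, OpenCV 4.12 (cv2) and the standard library are available. Lean on these libraries where they do the work, as an engineer would, in place of code of your own. Each camera call takes 0.05 s, during which the arm holds its last target.

## Working session

There is one attempt and no reset: what is moved stays moved. The work goes in short steps, Python scripts to look and compute and a shell command to move; the robot and the scene stay as the last step left them, time stands still between calls to the robot, and variables do not carry over. Pictures are saved under pics/ and viewed, and the job is handed in when it is done.

```bash
ls; mkdir -p pics
python3 - <<'E'
from workcell import state, vision, job, env
import cv2
print(state()); print(env.grasp_offset)
for n in("side","top"):
    m=vision.camera_model(n); print(n,m)
    cv2.imwrite(f"pics/{n}0.png",vision.grab_frame(n)[:,:,::-1])
E
```

```text
pics
{'time_s': 0.0, 'qpos': array([-7.56893148e+01,  1.83499517e+01,  8.97047997e+01, -2.12849884e-03,
        7.20411291e+01, -1.14697044e+00]), 'qvel': array([0.08779661, 0.0031071 , 0.02620463, 0.00623186, 0.07184155,
       0.06486452]), 'effort': array([ 6.41939787e-04, -4.12466598e+01, -2.31974781e+01,  7.25409924e-02,
        4.57197474e-02, -1.54625445e-04]), 'ee_pos': array([ 153.11315538, -553.7422793 ,  213.14807327]), 'ee_rot': array([-90.00010404,   0.09590178, -74.54168645]), 'force': array([-0.81574689, -0.09212082, -0.12316461]), 'torque': array([-0.02033517, -0.05062793, -0.0034533 ]), 'gripper_width': 91.65198406133128}
18.8
side {'fov_y': 53.14654380455009, 'cx': 255.1168168475722, 'cy': 194.5500821841304, 'extrinsics': array([[-8.37823833e-01, -5.45938575e-01,  1.51557130e-03,
         4.74236232e+02],
       [ 3.07805034e-01, -4.70076126e-01,  8.27214904e-01,
        -2.33040432e+02],
       [-4.50896092e-01,  6.93526862e-01,  5.61883624e-01,
        -8.00307115e+02],
       [ 0.00000000e+00,  0.00000000e+00,  0.00000000e+00,
         1.00000000e+00]])}
top {'fov_y': 47.64097603846788, 'cx': 255.5483925982483, 'cy': 195.40128452507042, 'extrinsics': array([[ 7.32869257e-03, -9.99952695e-01,  6.39517219e-03,
        -3.74481249e+00],
       [ 9.88030251e-01,  8.22647613e-03,  1.54040733e-01,
        -5.76547311e+02],
       [-1.54086056e-01,  5.18970641e-03,  9.88043802e-01,
        -1.36555881e+03],
       [ 0.00000000e+00,  0.00000000e+00,  0.00000000e+00,
         1.00000000e+00]])}
```

View pics/side0.png

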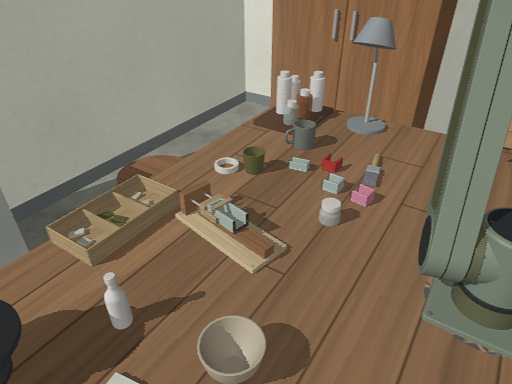

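View pics/top0.png

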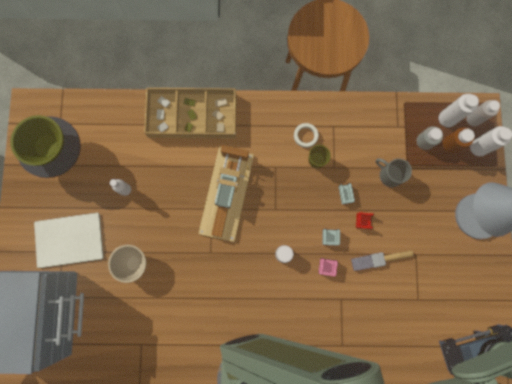

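Run:
```python
import cv2
t=cv2.imread("pics/top0.png"); s=cv2.imread("pics/side0.png")
cv2.imwrite("pics/t_a.png",cv2.resize(t[135:275,190:390],None,fx=4,fy=4,interpolation=cv2.INTER_CUBIC))
cv2.imwrite("pics/s_a.png",cv2.resize(s[135:265,165:395],None,fx=3.4,fy=3.4,interpolation=cv2.INTER_CUBIC))
```

```text
(no output)
```

View pics/t_a.png

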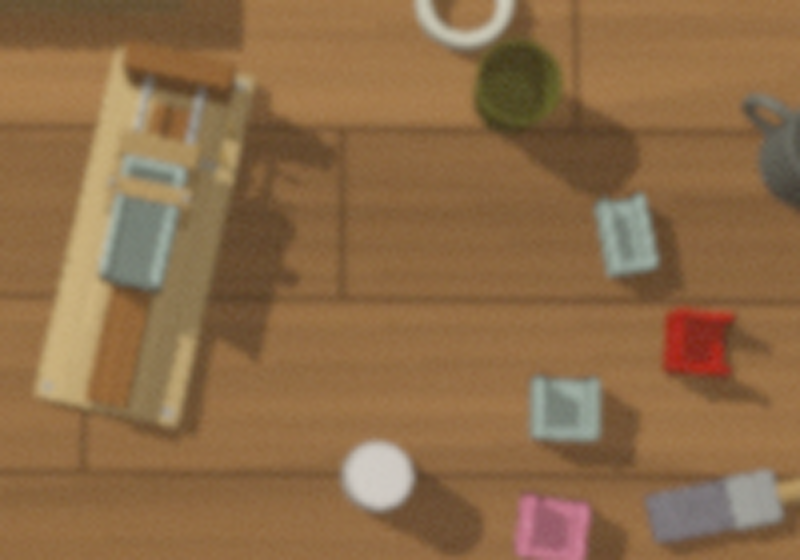

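View pics/s_a.png

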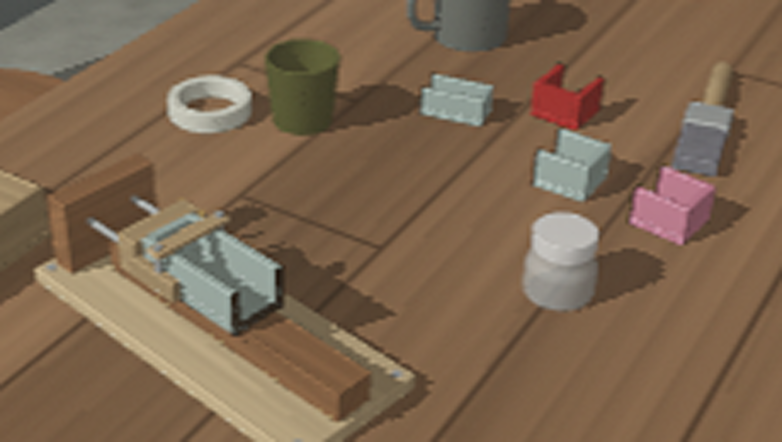

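Run:
```python
import cv2,numpy as np
t=cv2.imread("pics/top0.png"); s=cv2.imread("pics/side0.png")
a=cv2.resize(t[222:252,316:352],None,fx=11,fy=11,interpolation=cv2.INTER_NEAREST)
b=cv2.resize(s[167:197,316:350],None,fx=11,fy=11,interpolation=cv2.INTER_NEAREST)
cv2.imwrite("pics/z_a.png",np.hstack([a,b]))
```

```text
(no output)
```

View pics/z_a.png

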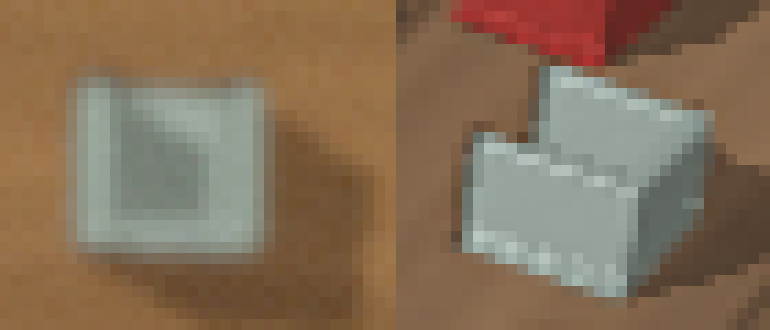

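```bash
cat > h.py <<'E'
import numpy as np, cv2
from workcell import vision
def cam(n):
    m=vision.camera_model(n); f=192/np.tan(np.radians(m["fov_y"]/2))
    return f,m["cx"],m["cy"],np.array(m["extrinsics"])
def proj(n,P):
    f,cx,cy,E=cam(n); c=E[:3,:3]@np.asarray(P,float)+E[:3,3]
    return np.array([cx+f*c[0]/-c[2], cy+f*(-c[1])/-c[2]])
def ray(n,uv):
    f,cx,cy,E=cam(n); R=E[:3,:3]
    d=R.T@np.array([(uv[0]-cx)/f,-(uv[1]-cy)/f,-1.0]); o=-R.T@E[:3,3]
    return o,d
def onz(n,uv,z):
    o,d=ray(n,uv); return o+d*(z-o[2])/d[2]
E
python3 - <<'E'
from h import *
for n in("top","side"):
    im=cv2.imread(f"pics/{n}0.png").astype(int); b,g,r=im[...,0],im[...,1],im[...,2]
    m=((b>r+3)&(g>r+3)&(r>60)).astype(np.uint8)
    # region
    x0,y0,x1,y1=(190,135,390,275) if n=="top" else (165,135,395,265)
    k=np.zeros_like(m);k[y0:y1,x0:x1]=m[y0:y1,x0:x1]
    nl,l,st,ce=cv2.connectedComponentsWithStats(k)
    for i in range(1,nl):
        if st[i,4]>40:
            c=max(cv2.findContours((l==i).astype(np.uint8),0,2)[0],key=cv2.contourArea)
            print(n,st[i],cv2.minAreaRect(c),cv2.boxPoints(cv2.minAreaRect(c)).round(1).tolist())
            if n=="top":
                print([onz(n,p,76 if ce[i][0]<280 else 36).round(1).tolist() for p in cv2.boxPoints(cv2.minAreaRect(c))])
    cv2.imwrite(f"pics/m_{n}.png",cv2.resize(k[y0:y1,x0:x1]*255,None,fx=3,fy=3,interpolation=0))
E
```

```text
side [289 157  21  15 214] ((298.3269348144531, 163.86538696289062), (19.415494918823242, 11.766965866088867), 11.309932708740234) [[287.70001220703125, 167.6999969482422], [290.0, 156.1999969482422], [309.0, 160.0], [306.70001220703125, 171.5]]
side [322 173  22  21 269] ((331.75, 182.74998474121094), (18.973663330078125, 18.024980545043945), 18.434947967529297) [[319.8999938964844, 188.3000030517578], [325.6000061035156, 171.1999969482422], [343.6000061035156, 177.1999969482422], [337.8999938964844, 194.3000030517578]]
side [228 203  19  21 188] ((236.66856384277344, 212.7303466796875), (25.01595115661621, 10.705978393554688), 32.00538635253906) [[223.1999969482422, 210.60000610351562], [228.89999389648438, 201.60000610351562], [250.10000610351562, 214.8000030517578], [244.39999389648438, 223.89999389648438]]
side [214 210  20  22 201] ((223.80767822265625, 220.0384521484375), (25.793560028076172, 10.261953353881836), 33.6900634765625) [[210.1999969482422, 217.1999969482422], [215.89999389648438, 208.60000610351562], [237.39999389648438, 222.89999389648438], [231.6999969482422, 231.5]]
```

View pics/m_top.png

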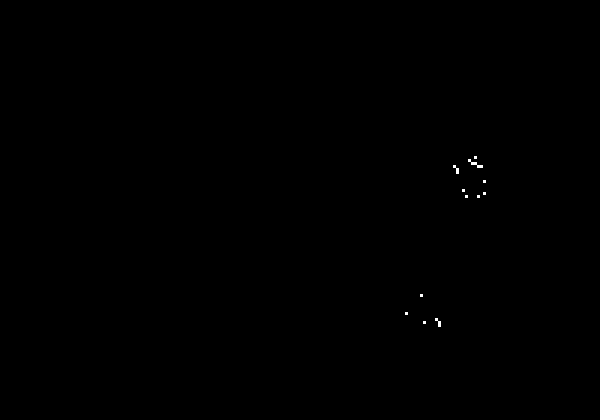

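View pics/m_side.png

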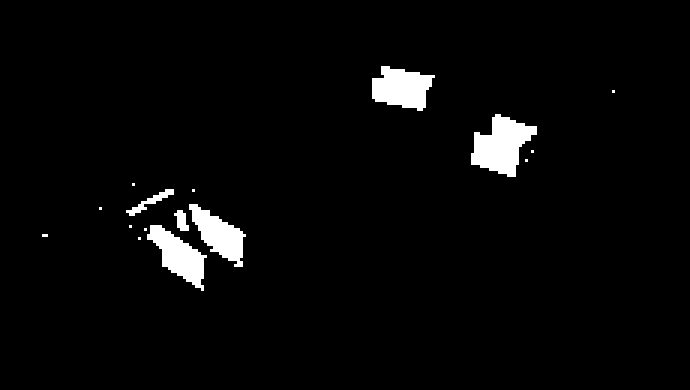

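Run:
```python
from h import *
im=cv2.imread("pics/top0.png"); 
print([im[p[1],p[0]].tolist() for p in [(331,230),(331,247),(331,237),(225,197),(318,237),(325,260)]])
S=8
x0,y0,x1,y1=190,135,390,275
big=cv2.resize(im[y0:y1,x0:x1],None,fx=S,fy=S,interpolation=cv2.INTER_CUBIC).astype(int)
d=big[...,0]-big[...,2]
sat=(d>-32).astype(np.uint8)
nl,l,st,ce=cv2.connectedComponentsWithStats(sat)
for i in range(1,nl):
    if st[i,4]>60*64:
        c=max(cv2.findContours((l==i).astype(np.uint8),0,2)[0],key=cv2.contourArea)
        r=cv2.minAreaRect(c); bp=(cv2.boxPoints(r)+.5)/S-.5+[x0,y0]
        z=76 if bp[:,0].mean()<260 else 36
        W=np.array([onz("top",p,z) for p in bp])
        print(bp.round(1).tolist(),W[:,:2].round(1).tolist(),np.linalg.norm(np.diff(W,axis=0),axis=1).round(1), W.mean(0).round(1), np.degrees(np.arctan2(*(W[1]-W[0])[1::-1])).round(2))
cv2.imwrite("pics/m_top2.png",sat[::2,::2]*255)
```

```text
[[134, 147, 145], [48, 75, 107], [116, 127, 118], [115, 127, 118], [76, 118, 158], [106, 94, 155]]
[[293.9, 134.6], [317.8, 134.6], [317.8, 146.7], [293.9, 146.7]] [[784.5, -125.9], [785.2, -205.7], [743.5, -205.0], [742.8, -125.6]] [79.8 41.7 79.4] [ 764.  -165.6   36. ] -89.47
[[376.1, 158.7], [389.4, 158.7], [389.4, 186.2], [376.1, 186.2]] [[704.3, -397.6], [704.7, -442.0], [612.2, -438.2], [611.8, -394.3]] [44.4 92.6 44. ] [ 658.2 -418.    36. ] -89.49
[[219.7, 177.9], [220.9, 172.8], [237.2, 176.6], [235.9, 181.8]] [[627.2, 115.6], [644.0, 112.0], [631.7, 60.0], [615.0, 63.7]] [17.1 53.4 17.1] [629.5  87.8  76. ] -12.14
[[337.6, 184.5], [351.3, 181.8], [355.2, 202.0], [341.5, 204.7]] [[616.3, -268.0], [625.6, -313.3], [558.8, -324.3], [549.6, -279.4]] [46.2 67.8 45.9] [ 587.6 -296.2   36. ] -78.4
[[213.6, 204.6], [218.5, 182.7], [234.9, 186.4], [230.0, 208.3]] [[541.1, 133.3], [611.6, 119.2], [600.1, 66.6], [529.7, 81.1]] [71.9 53.8 71.9] [570.6 100.1  76. ] -11.3
[[321.9, 244.9], [322.3, 228.4], [340.2, 228.8], [339.8, 245.3]] [[418.9, -213.3], [472.0, -215.5], [471.0, -273.5], [418.0, -271.0]] [53.1 58.  53.1] [ 445.  -243.3   36. ] -2.33
[[271.8, 253.6], [283.9, 241.5], [296.4, 254.1], [284.4, 266.1]] [[390.2, -52.7], [428.9, -91.3], [389.2, -131.4], [350.8, -92.7]] [54.7 56.4 54.5] [389.7 -92.   36. ] -44.99
[[350.7, 258.3], [383.1, 251.4], [386.0, 264.9], [353.5, 271.8]] [[377.2, -304.7], [399.8, -409.3], [357.0, -416.9], [334.6, -312.7]] [107.   43.5 106.5] [ 367.1 -360.9   36. ] -77.82
```

View pics/m_top2.png

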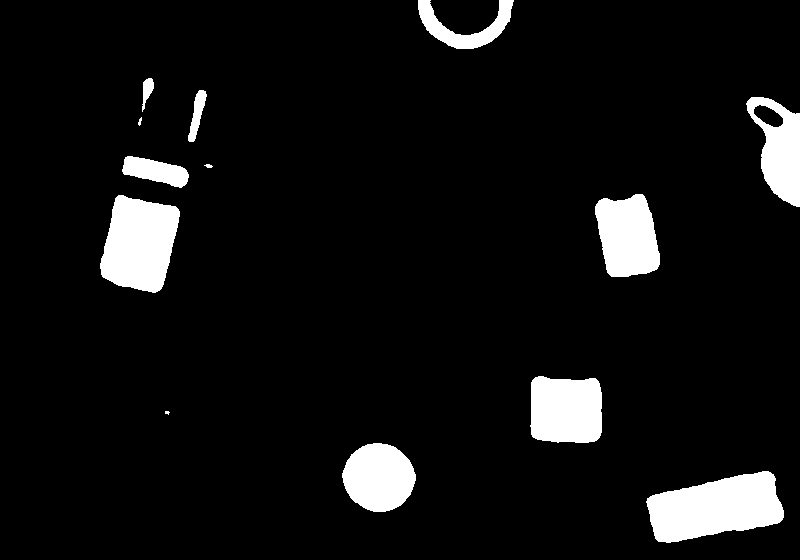

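```bash
cat >> h.py <<'E'
def edge(im,p,q,hw=3,n=40,ch=None,trim=.1):
    """refine a line p->q (full px) by the max gradient on normals; returns two refined pts"""
    g=im.astype(np.float32).mean(2) if ch is None else im[...,ch].astype(np.float32)
    g=cv2.GaussianBlur(g,(0,0),.7)
    p,q=np.array(p,float),np.array(q,float); d=(q-p)/np.linalg.norm(q-p); nn=np.array([-d[1],d[0]])
    s=np.arange(-hw,hw+.01,.1); pts=[]
    for t in np.linspace(trim,1-trim,n):
        P=p+(q-p)*t+s[:,None]*nn
        v=cv2.remap(g,P[:,0].astype(np.float32)[None],P[:,1].astype(np.float32)[None],cv2.INTER_CUBIC)[0]
        k=np.abs(np.gradient(v)); pts.append(P[k.argmax()])
    pts=np.array(pts,np.float32)
    vx,vy,a,b=cv2.fitLine(pts,cv2.DIST_HUBER,0,.01,.01).ravel()
    v=np.array([vx,vy]);o=np.array([a,b]); res=np.abs((pts-o)@np.array([-vy,vx]))
    return o+v*((p-o)@v),o+v*((q-o)@v),np.median(res)
def xy(n,l,z):
    a,b=onz(n,l[0],z),onz(n,l[1],z); return a[:2].round(1),b[:2].round(1),np.degrees(np.arctan2(b[1]-a[1],b[0]-a[0])).round(2),round(float(l[2]),2)
E
python3 - <<'E'
from h import *
im=cv2.imread("pics/top0.png")
T=lambda p:((p[0]+.5)/4-.5+190,(p[1]+.5)/4-.5+135)
L=lambda p,q,**k:edge(im,T(p),T(q),**k)
for nm,p,q,z in [("boardL",(37,395),(118,50),14),("boardR",(182,420),(253,80),14),("boardNear",(37,395),(182,425),14),
 ("railR",(130,405),(150,292),40),("railL",(90,402),(111,290),40),("dishL_base?",(100,272),(118,195),40),("dishRrim",(162,290),(180,205),76),("dishNear",(102,278),(160,291),76)]:
    print(nm,xy("top",L(p,q),z))
for nm,p,q,z in [("R rim",(601,440),(600,380),36),("L base",(531,440),(531,380),0),("L rim",(531,440),(531,380),36),("near",(531,438),(601,442),0),("far rim",(531,376),(600,379),36)]:
    print(nm,xy("top",L(p,q),z))
E
```

```text
boardL (array([455.1, 188.4]), array([745.7, 127.4]), np.float64(-11.85), 0.26)
boardR (array([435.5,  69.2]), array([719.6,   8.4]), np.float64(-12.08), 0.27)
boardNear (array([452.7, 185.1]), array([427.6,  66.7]), np.float64(-102.0), 0.47)
railR (array([444.9, 105.8]), array([535.8,  89.2]), np.float64(-10.35), 0.19)
railL (array([448.2, 143.5]), array([538.2, 125.5]), np.float64(-11.26), 0.25)
dishL_base? (array([551.6, 129.5]), array([615. , 115.4]), np.float64(-12.48), 0.2)
dishRrim (array([534.2,  83.7]), array([602.2,  69.5]), np.float64(-11.84), 0.26)
dishNear (array([537.4, 128.4]), array([536.9,  82.4]), np.float64(-90.61), 0.13)
R rim (array([ 420.4, -268.7]), array([ 468.4, -272.3]), np.float64(-4.32), 0.4)
L base (array([ 421.4, -222.3]), array([ 470.7, -223.8]), np.float64(-1.7), 0.15)
L rim (array([ 419.8, -216.6]), array([ 467.9, -218. ]), np.float64(-1.7), 0.15)
near (array([ 423.7, -220.7]), array([ 419.5, -278.2]), np.float64(-94.14), 0.24)
far rim (array([ 470. , -215.6]), array([ 465.8, -271.1]), np.float64(-94.25), 0.23)
```

Run:
```python
from h import *
im=cv2.imread("pics/side0.png")
T=lambda p:((p[0]-396+.5)/11-.5+316,(p[1]+.5)/11-.5+167)
for nm,p,q,z in [("+y base",(625,297),(465,250),0),("+y rim",(640,190),(470,140),36),("-y rim",(712,115),(545,70),36)]:
    print(nm,xy("side",edge(im,T(p),T(q),hw=2),z))
# dish
C=lambda p:((p[0]+.5)/3.4-.5+165,(p[1]+.5)/3.4-.5+135)
b=cv2.resize(im[195:240,195:265],None,fx=11,fy=11,interpolation=cv2.INTER_NEAREST)
cv2.imwrite("pics/z_b.png",b)
for p in [(442.5,0)]:pass
```

```text
+y base (array([ 422.4, -222.7]), array([ 469.3, -223.1]), np.float64(-0.45), 0.17)
+y rim (array([ 422.4, -223.3]), array([ 472.5, -227.3]), np.float64(-4.58), 0.04)
-y rim (array([ 420.6, -268.1]), array([ 470.3, -270.9]), np.float64(-3.31), 0.17)
```

View pics/z_b.png

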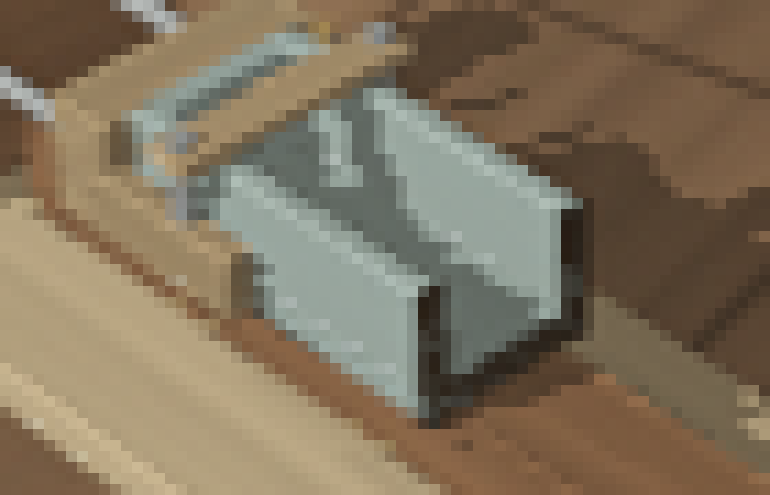

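Run:
```python
from h import *
im=cv2.imread("pics/side0.png")
T=lambda p:((p[0]+.5)/11-.5+195,(p[1]+.5)/11-.5+195)
u=np.array([np.cos(np.radians(-12)),np.sin(np.radians(-12))]);n=np.array([-u[1],u[0]])
def show(nm,p,q,z):
    r=xy("side",edge(im,T(p),T(q),hw=2),z); print(nm,r,"n",(r[0]@n).round(1),(r[1]@n).round(1),"u",(r[0]@u).round(1),(r[1]@u).round(1))
show("L base",(415,415),(262,310),40)
show("L rim",(432,285),(235,165),76)
show("R rim out",(580,195),(385,88),76)
show("R inner base",(545,320),(400,200),47)
show("near floor edge",(430,420),(580,340),40)
show("board L top",(0,365),(200,490),14)
```

```text
L base (array([548.2, 130. ]), array([599.6, 118.1]), np.float64(-13.09), 0.25) n 241.1 240.2 u 509.2 561.9
L rim (array([544.7, 126. ]), array([608.1, 112.5]), np.float64(-12.09), 0.22) n 236.5 236.5 u 506.6 571.4
R rim out (array([535.5,  83.8]), array([597.3,  70.6]), np.float64(-12.02), 0.23) n 193.3 193.2 u 506.4 569.6
R inner base (array([538.6,  91.2]), array([591.1,  78.7]), np.float64(-13.35), 0.21) n 201.2 199.9 u 507.9 561.8
near floor edge (array([543.1, 129.5]), array([541.7,  82.6]), np.float64(-91.75), 0.92) n 239.6 193.4 u 504.3 512.7
board L top (array([660. , 140.9]), array([591.9, 155.4]), np.float64(168.01), 0.17) n 275.0 275.1 u 616.3 546.7
```

```bash
cat >> h.py <<'E'
from workcell import state
from scipy.spatial.transform import Rotation as Ro
U=np.array([np.cos(np.radians(-12.05)),np.sin(np.radians(-12.05)),0]);N=np.array([-U[1],U[0],0])
def go(P,head=None):
    s=state(); R=Ro.from_euler("xyz",s["ee_rot"],degrees=True).as_matrix()
    d=R.T@(np.asarray(P,float)-s["ee_pos"])/10
    h=np.degrees(np.arctan2(R[1,0],R[0,0])); t=None if head is None else round(-(head-h),2)
    print("shift cm",d.round(2),"turn",t,"| pos",s["ee_pos"].round(1),"u",(s["ee_pos"]@U).round(1),"n",(s["ee_pos"]@N).round(1),"head",h.round(2),"F",s["force"].round(1),"w",s["gripper_width"].round(1),"t",s["time_s"])
E
python3 -c "
from h import *
go([446,-247,110],-93.3)"
```

```text
Traceback (most recent call last):
  File "h.py", line 38, in go
    print("shift cm",d.round(2),"turn",t,"| pos",s["ee_pos"].round(1),"u",(s["ee_pos"]@U).round(1),"n",(s["ee_pos"]@N).round(1),"head",h.round(2),"F",s["force"].round(1),"w",s["gripper_width"].round(1),"t",s["time_s"])
                                                                                                                                                                              ^^^^^^^^^^^^^^^^^^^^^^^^
AttributeError: 'float' object has no attribute 'round'
```

```bash
sed -i 's/s\["gripper_width"\].round(1)/round(s["gripper_width"],1)/' h.py
python3 -c "
from h import *
go([446,-247,110],-93.3)"
```

```text
shift cm [-21.75  10.36  36.4 ] turn 18.76 | pos [ 153.1 -553.8  213.2] u 265.4 n -509.6 head -74.54 F [ 0.6 -0.1  0.2] w 91.3 t 0.1
```

```bash
python3 -m handwheel '[[8.0,[-2.4,1.1,4.0],2],[8.0,[-4.8,2.2,8.0],4],[8.0,[-7.2,3.4,12.1],6],[8.0,[-9.7,4.6,16.2],8],[8.0,[-12.1,5.8,20.2],10.4],[8.0,[-14.5,6.9,24.3],12.5],[8.0,[-16.9,8.1,28.3],14.6],[8.0,[-19.3,9.2,32.3],16.7],[8.0,[-20.8,10.0,35.0],18.76],[8.0,[-21.75,10.36,36.4],18.76]]'
python3 - <<'E'
from h import *
go([446,-247,8],-93.3)
t=vision.grab_frame("top")[:,:,::-1];s=vision.grab_frame("side")[:,:,::-1]
cv2.imwrite("pics/t1.png",t);cv2.imwrite("pics/s1.png",s)
a=cv2.resize(t[195:275,290:390],(500,400),interpolation=cv2.INTER_CUBIC);b=cv2.resize(s[140:220,300:375],(300,320))
c=np.zeros((400,800,3),np.uint8);c[:,:500]=a;c[:320,500:]=b
cv2.imwrite("pics/c1.png",c)
E
```

```text
time_s: 1.1
ee_pos: [447.1, -244.6, 108.8]
ee_rot: [-90.1, 0.1, -93.2]
force: [-0.9, -0.1, 0.9]
gripper_width: 80.0
shift cm [ 0.27 10.08 -0.08] turn 0.12 | pos [ 447.1 -244.6  108.8] u 488.3 n -145.9 head -93.18 F [-0.9 -0.1  0.9] w 80.0 t 1.1
```

View pics/c1.png

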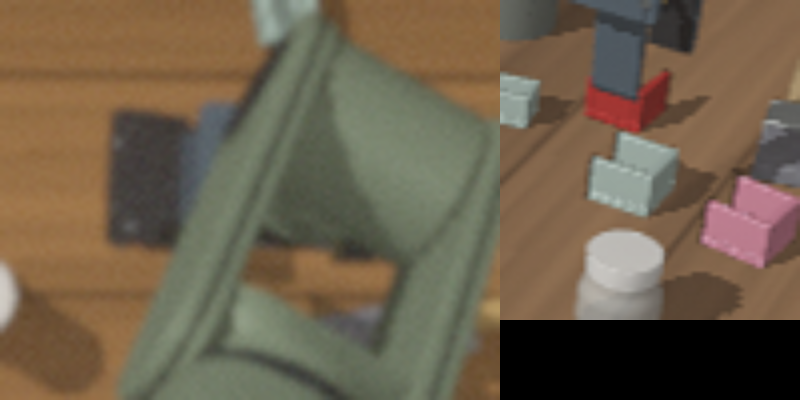

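```bash
python3 -m handwheel '[[8.0,[0.27,3.5,-0.08],0.1],[8.0,[0.27,7.0,-0.08],0.1],[8.0,[0.27,9.5,-0.08],0.1],[8.0,[0.27,10.1,-0.08],0.1],[8.0,[0.27,10.1,-0.08],0.1],[8.0,[0.27,10.1,-0.08],0.1]]' 25
python3 -c "
from h import *
go([446,-247,8],-93.3)"
```

```text
time_s: 1.8
ee_pos: [446.2, -248.4, 9.2]
ee_rot: [-90.0, 0.1, -93.2]
force: [0.3, -0.0, 0.9]
gripper_width: 80.0
shift cm [-0.14  0.12 -0.02] turn 0.06 | pos [ 446.2 -248.4    9.2] u 488.2 n -149.8 head -93.24 F [ 0.3 -0.   0.9] w 80.0 t 1.8
```

```bash
python3 -m handwheel '[[6.0,[-0.1,0.1,0],0],[5.4,[-0.1,0.1,0],0],[4.6,[-0.1,0.1,0],0],[4.6,[-0.1,0.1,0],0],[4.6,[-0.1,0.1,0],0],[4.6,[-0.1,0.1,0],0],[4.6,[-0.1,0.1,0],0]]' 30
python3 -c "
from h import *
go([446,-247,8],-93.3)"
```

```text
time_s: 2.5
ee_pos: [446.4, -247.4, 8.6]
ee_rot: [-90.0, 0.1, -93.2]
force: [-1.8, 1.0, 5.1]
gripper_width: 50.1
shift cm [-0.04  0.06 -0.05] turn 0.06 | pos [ 446.4 -247.4    8.6] u 488.2 n -148.8 head -93.24 F [-1.8  1.   5.1] w 50.1 t 2.5
```

```bash
python3 -m handwheel '[[4.6,[0,-1.5,0],0],[4.6,[0,-4.0,0],0],[4.6,[0,-7.5,0],0],[4.6,[0,-10,0],0],[4.6,[0,-10,0],0],[4.6,[0,-10,0],0]]'
python3 - <<'E'
from h import *
P=U*462+N*218.2+[0,0,105]; print(P)
go(P,-102.05)
E
```

```text
time_s: 3.1
ee_pos: [446.0, -247.3, 108.0]
ee_rot: [-90.0, 0.1, -93.2]
force: [-0.5, -0.0, -1.4]
gripper_width: 50.5
[497.37276353 116.94261029 105.        ]
shift cm [-36.66   0.36   3.08] turn 8.81 | pos [ 446.  -247.3  108. ] u 487.8 n -148.8 head -93.24 F [-0.5 -0.  -1.4] w 50.5 t 3.1
```

```bash
python3 -m handwheel '[[4.6,[-2.5,0,0.2],0.5],[4.6,[-6.5,0,0.5],1.5],[4.6,[-11,0,0.9],2.6],[4.6,[-16,0,1.3],3.8],[4.6,[-21,0,1.7],5],[4.6,[-26,0,2.2],6.2],[4.6,[-30.5,0,2.5],7.4],[4.6,[-34,0,2.8],8.2],[4.6,[-36,0,3.0],8.8],[4.6,[-36.66,0,3.08],8.8]]'
python3 - <<'E'
from h import *
P=U*462+N*218.2+[0,0,60]; print(P)
go(P,-102.05)
t=vision.grab_frame("top")[:,:,::-1];s=vision.grab_frame("side")[:,:,::-1]
cv2.imwrite("pics/t2.png",t);cv2.imwrite("pics/s2.png",s)
c=np.hstack([cv2.resize(t[140:250,190:260],(382,600)),cv2.resize(s[160:285,180:265],(408,600))])
cv2.imwrite("pics/c2.png",c)
E
```

```text
time_s: 4.1
ee_pos: [496.3, 118.6, 106.5]
ee_rot: [-90.2, 0.0, -101.9]
force: [-0.5, -1.2, -1.5]
gripper_width: 49.7
[497.37276353 116.94261029  60.        ]
shift cm [0.14 4.65 0.16] turn 0.18 | pos [496.3 118.6 106.5] u 460.6 n 219.6 head -101.87 F [-0.5 -1.2 -1.5] w 49.7 t 4.1
```

View pics/c2.png

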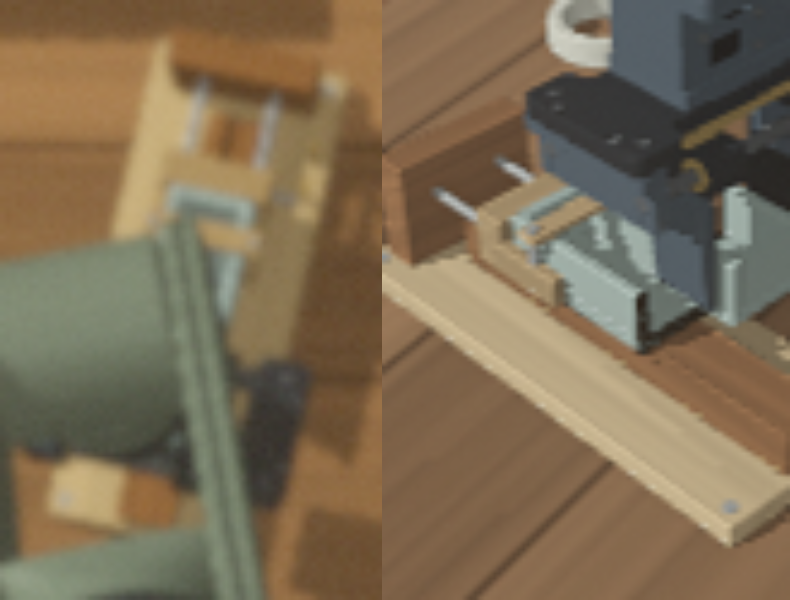

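```bash
python3 -m handwheel '[[4.6,[0.14,1.5,0.1],0.2],[4.6,[0.14,3.2,0.1],0.2],[4.6,[0.14,4.6,0.1],0.2],[4.6,[0.14,5.2,0.1],0.2],[4.6,[0.14,5.4,0.1],0.2],[4.6,[0.14,5.4,0.1],0.2],[4.6,[0.14,5.4,0.1],0.2]]'
python3 - <<'E'
from h import *
P=U*462+N*218.2+[0,0,48.8]
go(P,-102.05)
s=vision.grab_frame("side")[:,:,::-1]
cv2.imwrite("pics/s3.png",s)
cv2.imwrite("pics/c3.png",cv2.resize(s[190:260,190:280],(771,600),interpolation=0))
E
```

```text
time_s: 4.9
ee_pos: [497.5, 115.3, 53.6]
ee_rot: [-90.1, 0.0, -102.2]
force: [0.5, -1.0, -1.0]
gripper_width: 50.3
shift cm [-0.16  0.48 -0.04] turn -0.11 | pos [497.5 115.3  53.6] u 462.4 n 216.6 head -102.16 F [ 0.5 -1.  -1. ] w 50.3 t 4.9
```

View pics/c3.png

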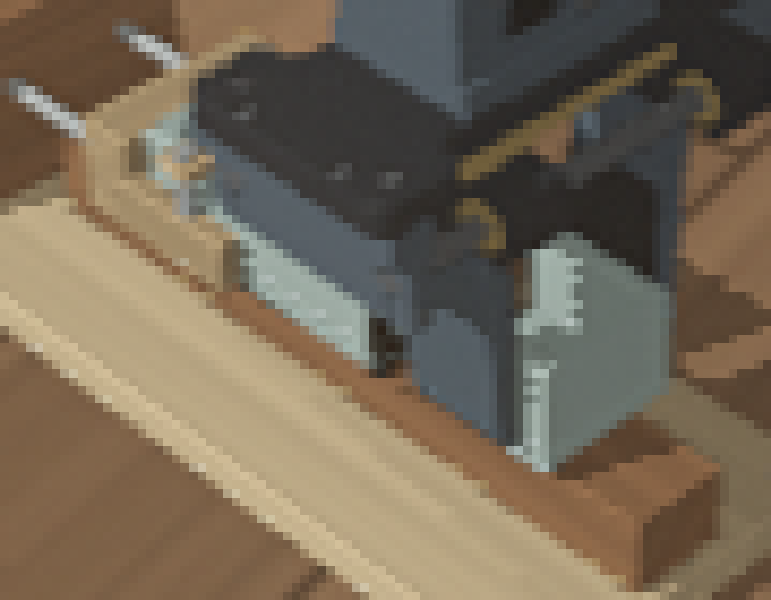

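```bash
python3 -m handwheel '[[4.6,[-0.16,0.2,0],-0.1],[4.6,[-0.16,0.4,0],-0.1],[4.6,[-0.16,0.5,0],-0.1],[4.6,[-0.16,0.5,0],-0.1],[4.6,[-0.16,0.5,0],-0.1]]'
python3 - <<'E'
from h import *
P=U*462+N*218.2+[0,0,48.6]
go(P,-102.05);
E
```

```text
time_s: 5.45
ee_pos: [497.8, 117.1, 48.6]
ee_rot: [-90.1, 0.0, -102.0]
force: [0.2, 0.1, -1.6]
gripper_width: 49.7
shift cm [ 0.02  0.   -0.04] turn 0.01 | pos [497.8 117.1  48.6] u 462.4 n 218.4 head -102.04 F [ 0.2  0.1 -1.6] w 49.7 t 5.45
```

Run:
```python
from h import *
P=U*462+N*218.2+[0,0,48.6]
s=vision.grab_frame("side")[:,:,::-1]
go(P,-102.05)
cv2.imwrite("pics/s4.png",s)
cv2.imwrite("pics/c4.png",cv2.resize(s[190:260,190:280],(771,600),interpolation=0))
```

```text
shift cm [ 0.02  0.01 -0.04] turn 0.0 | pos [497.8 117.   48.7] u 462.4 n 218.4 head -102.05 F [-0.3  0.5  0.5] w 50.0 t 5.5
```

View pics/c4.png

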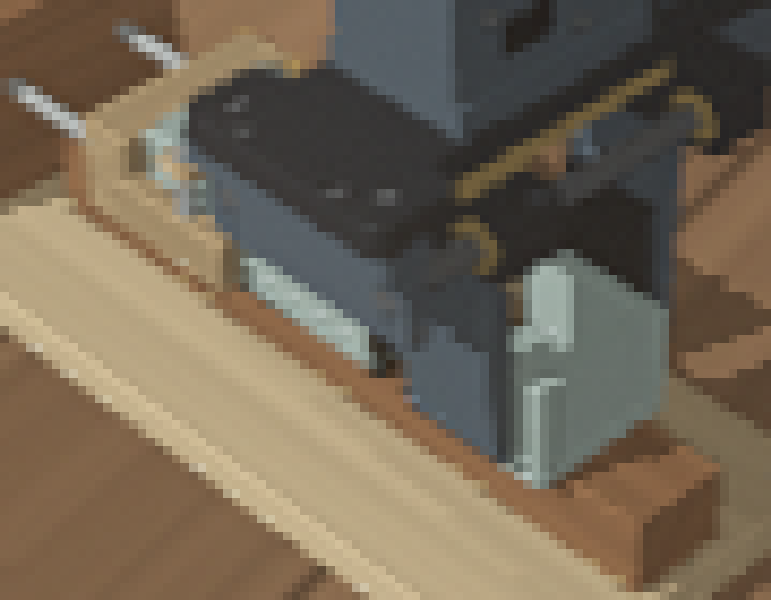

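Run:
```python
from h import *
im=cv2.imread("pics/s4.png")
T=lambda p:((p[0]+.5)/8.567-.5+190,(p[1]+.5)/8.571-.5+190)
def show(nm,p,q,z,hw=1.5):
    r=xy("side",edge(im,T(p),T(q),hw=hw),z); print(nm,r,"n",(r[0]@N[:2]).round(1),(r[1]@N[:2]).round(1),"u",(r[0]@U[:2]).round(1),(r[1]@U[:2]).round(1))
show("R rim",(668,305),(580,252),76)
show("rear base",(550,487),(668,415),40)
show("rear right edge",(668,415),(668,310),40)
show("dish L base",(375,372),(245,290),40)
for nm,p in [("piece rearL",(548,487)),("dish nearL",(377,374))]:
    w=onz("side",T(p),40); print(nm,(w@N).round(1),(w@U).round(1))
```

```text
R rim (array([467.7,  99.1]), array([500.7,  91.9]), np.float64(-12.29), 0.2) n 194.6 194.4 u 436.7 470.5
rear base (array([478. , 142.3]), array([468.2,  98.3]), np.float64(-102.48), 0.15) n 239.0 193.9 u 437.8 437.4
rear right edge (array([465.5, 100.4]), array([490.4,  61. ]), np.float64(-57.66), 0.1) n 195.4 162.0 u 434.3 466.9
dish L base (array([544.4, 131.1]), array([598.9, 118.2]), np.float64(-13.25), 0.25) n 241.9 240.6 u 505.0 561.0
piece rearL 240.0 436.5
dish nearL 241.0 504.5
```

```bash
python3 -m handwheel '[[4.6,[0,0,0.4],0],[4.6,[0,0,0.8],0],[4.6,[0,0,1.1],0],[4.6,[0,0,1.4],0],[4.6,[0,0,1.6],0],[4.6,[0,0,1.8],0],[4.6,[0,0,2.0],0],[4.6,[0,0,2.2],0],[4.6,[0,0,2.4],0],[4.6,[0,0,2.4],0]]'
python3 - <<'E'
from h import *
s=vision.grab_frame("side")[:,:,::-1]
P=U*503.5+N*218.5+[0,0,48.5]
go(P,-102.05); print(state()["force"]@U)
cv2.imwrite("pics/s5.png",s)
cv2.imwrite("pics/c5.png",cv2.resize(s[180:250,190:280],(771,600),interpolation=0))
E
```

```text
time_s: 6.5
ee_pos: [520.4, 112.2, 48.6]
ee_rot: [-90.2, 0.0, -102.1]
force: [-4.7, 1.5, 4.5]
gripper_width: 50.1
shift cm [-0.02  0.01  1.79] turn -0.01 | pos [520.5 112.2  48.7] u 485.6 n 218.3 head -102.06 F [-5.2  1.1  4.1] w 49.7 t 6.55
-5.30662425454101
```

View pics/c5.png

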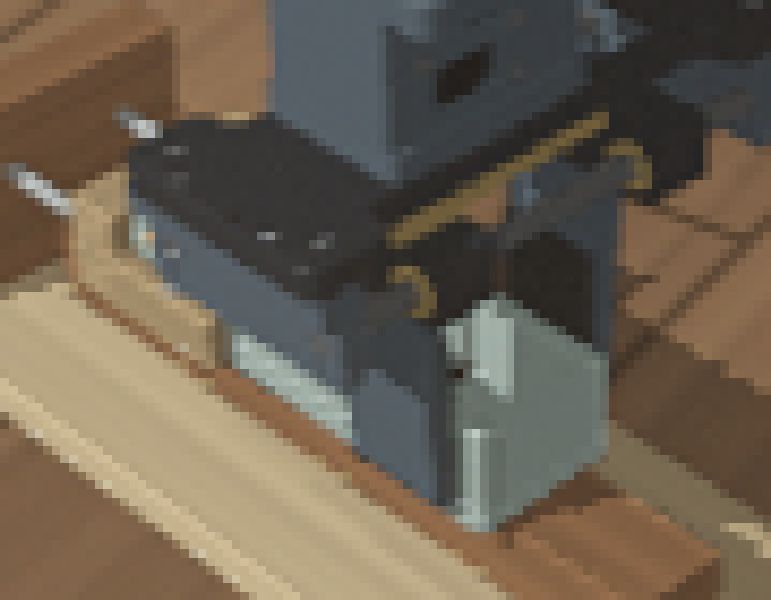

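```bash
python3 -m handwheel '[[4.6,[0,0,0.3],0],[4.6,[0,0,0.5],0],[4.6,[0,0,0.7],0],[4.6,[0,0,0.9],0],[4.6,[0,0,1.1],0],[4.6,[0,0,1.3],0],[4.6,[0,0,1.5],0],[4.6,[0,0,1.5],0],[4.6,[0,0,1.5],0]]'
python3 - <<'E'
from h import *
s=vision.grab_frame("side")[:,:,::-1];t=vision.grab_frame("top")[:,:,::-1]
P=U*503.5+N*218.5+[0,0,48.5]
go(P,-102.05); print(state()["force"]@U)
cv2.imwrite("pics/s6.png",s);cv2.imwrite("pics/t6.png",t)
c=np.hstack([cv2.resize(s[180:250,190:270],(480,420),interpolation=0),cv2.resize(t[150:220,200:253],(318,420),interpolation=0)])
cv2.imwrite("pics/c6.png",c)
E
```

```text
time_s: 7.45
ee_pos: [530.8, 109.9, 48.8]
ee_rot: [-90.7, -0.0, -102.1]
force: [-12.5, 4.2, 12.3]
gripper_width: 49.5
shift cm [-0.01  0.01  0.73] turn -0.08 | pos [530.8 110.   48.7] u 496.2 n 218.4 head -102.13 F [-12.3   4.9  11.1] w 49.7 t 7.55
-13.083445616296403
```

View pics/c6.png

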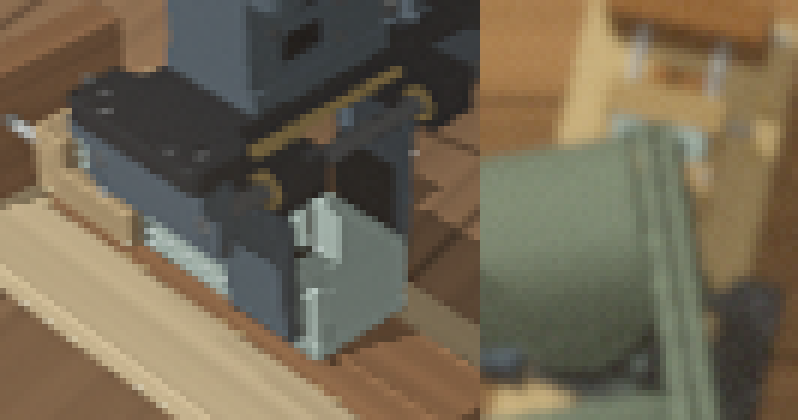

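```bash
cat >> h.py <<'E'
def travel(im):
    ref=cv2.imread("pics/side0.png"); b=ref[206:226,207:220]  # carriage left clamp corner near (217,222)
    r=cv2.matchTemplate(im[195:235,190:230],b,cv2.TM_CCOEFF_NORMED); _,v,_,m=cv2.minMaxLoc(r)
    x,y=m
    def sub(a,c,d): return .5*(a-d)/(a-2*c+d) if a-2*c+d else 0
    dx=x+(sub(r[y,x-1],r[y,x],r[y,x+1]) if 0<x<r.shape[1]-1 else 0)+190-207; dy=y+(sub(r[y-1,x],r[y,x],r[y+1,x]) if 0<y<r.shape[0]-1 else 0)+195-206
    P0=U*565+N*245+[0,0,60]; j=(proj("side",P0+20*U)-proj("side",P0))/20
    print("match",round(v,3),"dpx",round(dx,2),round(dy,2),"travel",(np.array([dx,dy])@j/(j@j)).round(1),"perp",((dx*j[1]-dy*j[0])/np.linalg.norm(j)).round(2))
E
python3 - <<'E'
from h import *
for k in (0,4,5,6): travel(cv2.imread(f"pics/{'side0' if k==0 else 's%d'%k}.png"))
ref=cv2.imread("pics/side0.png");cv2.imwrite("pics/tm.png",cv2.resize(ref[200:230,200:230],(300,300),interpolation=0))
E
```

```text
match 1.0 dpx 0.01 0.01 travel -0.1 perp 0.0
match 0.552 dpx 0.01 0.02 travel -0.1 perp 0.01
match 0.438 dpx -1.77 -1.1 travel 6.7 perp 0.07
match 0.393 dpx -4.54 -3.2 travel 18.0 perp -0.13
```

View pics/tm.png

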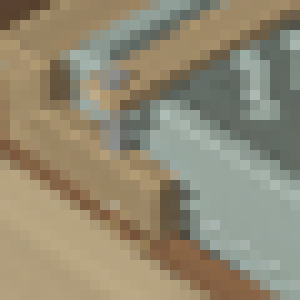

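```bash
python3 -m handwheel '[[4.6,[0,-0.02,0.45],0],[4.6,[0,-0.04,0.5],0],[4.6,[0,-0.06,0.55],0],[4.6,[0,-0.06,0.6],0],[4.6,[0,-0.06,0.65],0],[4.6,[0,-0.06,0.65],0]]'
python3 - <<'E'
from h import *
s=vision.grab_frame("side")[:,:,::-1];t=vision.grab_frame("top")[:,:,::-1]
P=U*503.5+N*218.5+[0,0,48.5]
go(P,-102.05); S=state();print(S["force"]@U,S["ee_rot"],S["torque"])
travel(s)
cv2.imwrite("pics/s7.png",s);cv2.imwrite("pics/t7.png",t)
t0=cv2.imread("pics/top0.png")
c=np.hstack([cv2.resize(s[180:250,190:270],(400,350),interpolation=0),cv2.resize(t[155:190,220:255],(350,350),interpolation=2)])
cv2.imwrite("pics/c7.png",c)
o=U*504+N*218.5
for x in (110,120,144): print(x,proj("top",o+U*x-N*50+[0,0,52]),proj("side",o+U*x-N*50+[0,0,52]))
E
```

```text
time_s: 8.15
ee_pos: [532.9, 109.5, 49.0]
ee_rot: [-91.2, -0.1, -102.2]
force: [-11.2, 5.1, 7.9]
gripper_width: 50.0
shift cm [-0.01  0.03  0.53] turn -0.14 | pos [532.9 109.5  49. ] u 498.2 n 218.4 head -102.19 F [-12.1   6.    8. ] w 50.0 t 8.25
-13.066529050527631 [-9.12478519e+01 -5.13240064e-02 -1.02185068e+02] [ 1.00718352  1.93611049 -0.00540091]
match 0.428 dpx -4.91 -3.22 travel 19.0 perp 0.06
110 [244.65766732 176.98079945] [226.02716385 198.8549312 ]
120 [245.33372716 174.03280773] [223.58312006 197.35476035]
144 [246.95036231 166.98339173] [217.82843407 193.82249461]
```

View pics/c7.png

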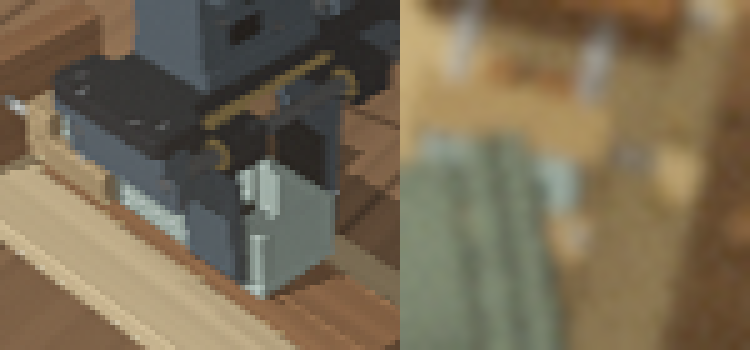

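Run:
```python
from h import *
for k in range(70):
    s=vision.grab_frame("side" if k%2==0 else "top")
    if k%10==0:
        S=state(); print(round(S["time_s"],2),(S["ee_pos"]@U).round(2),(S["ee_pos"]@N).round(2),S["ee_pos"][2].round(2),S["ee_rot"].round(2),"FU",(S["force"]@U).round(1),"Fz",S["force"][2].round(1),round(S["gripper_width"],1)); travel(s[:,:,::-1].copy()) 
        cv2.imwrite("pics/s8.png",s[:,:,::-1])
im=cv2.imread("pics/s8.png")
cv2.imwrite("pics/c8.png",cv2.resize(im[185:245,205:265],(600,600),interpolation=0))
ts=vision.grab_frame("top")[:,:,::-1]; t0=cv2.imread("pics/top0.png")
cv2.imwrite("pics/t8.png",np.hstack([cv2.resize(a[155:190,225:255],(360,420),interpolation=2) for a in (t0,ts)]))
```

```text
8.3 498.27 218.35 48.97 [-9.1240e+01 -5.0000e-02 -1.0219e+02] FU -12.3 Fz 8.2 49.8
match 0.429 dpx -4.92 -3.22 travel 19.0 perp 0.06
8.8 498.26 218.34 48.98 [-9.1240e+01 -5.0000e-02 -1.0219e+02] FU -12.6 Fz 7.1 49.8
match 0.429 dpx -4.92 -3.22 travel 19.0 perp 0.06
9.3 498.26 218.34 48.97 [-9.1250e+01 -5.0000e-02 -1.0219e+02] FU -12.6 Fz 8.2 50.2
match 0.428 dpx -4.91 -3.22 travel 19.0 perp 0.06
9.8 498.27 218.34 48.96 [-9.1240e+01 -5.0000e-02 -1.0218e+02] FU -11.9 Fz 7.7 50.1
match 0.427 dpx -4.91 -3.22 travel 19.0 perp 0.06
10.3 498.24 218.35 48.97 [-9.1240e+01 -5.0000e-02 -1.0218e+02] FU -11.7 Fz 8.0 50.1
match 0.427 dpx -4.92 -3.22 travel 19.0 perp 0.06
10.8 498.27 218.35 48.97 [-9.1240e+01 -5.0000e-02 -1.0218e+02] FU -11.7 Fz 7.4 49.8
match 0.427 dpx -4.92 -3.22 travel 19.0 perp 0.07
11.3 498.25 218.34 48.94 [-9.1240e+01 -5.0000e-02 -1.0219e+02] FU -13.2 Fz 6.3 49.9
match 0.427 dpx -4.91 -3.21 travel 19.0 perp 0.07
```

View pics/c8.png

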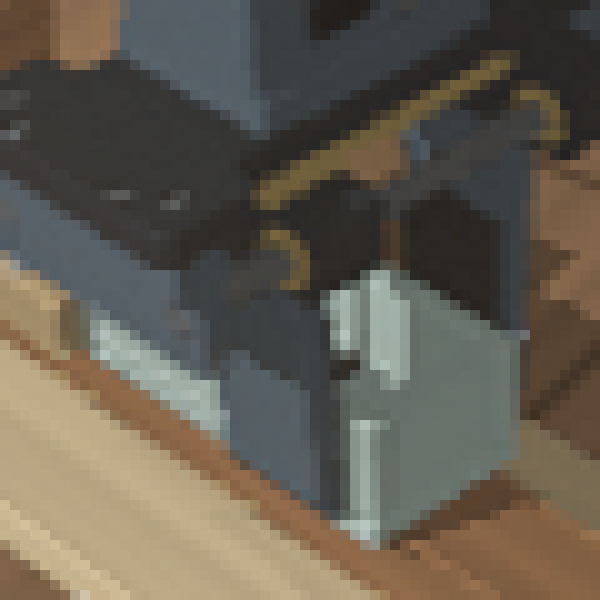

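View pics/t8.png

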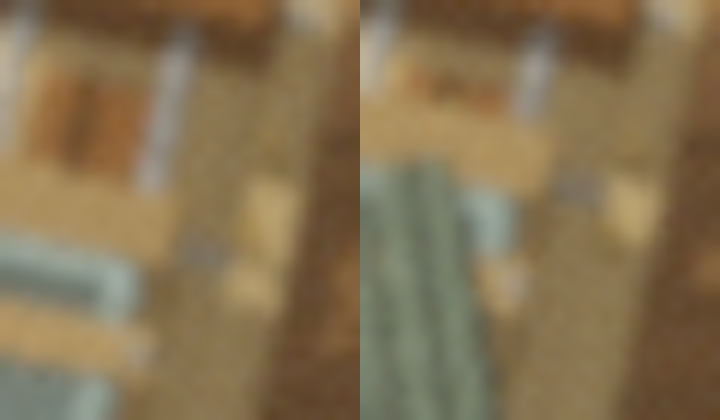

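Run:
```python
from h import *
f=lambda du,dn,z:(((proj("side",U*(498.3+du)+N*(218.4+dn)+[0,0,40+z])-[205,185])*10).round(0))
for nm,a in {"rearL rim":(-25,25,36),"rearR rim":(-25,-25,36),"rearL base":(-25,25,0),"rearR base":(-25,-25,0),"in rear R rim":(-18,-18,36),"in rearL rim":(-18,18,36),"frontR rim":(25,-25,36),"front inR rim":(25,-18,36),"front inR floor":(25,-18,7),"front inL floor":(25,18,7),"front outL base":(25,25,0),"front L rim":(25,25,36)}.items(): print(nm,f(*a))
```

```text
rearL rim [363. 429.]
rearR rim [515. 336.]
rearL base [366. 547.]
rearR base [515. 452.]
in rear R rim [474. 336.]
in rearL rim [365. 402.]
frontR rim [373. 248.]
front inR rim [352. 260.]
front inR floor [354. 353.]
front inL floor [247. 416.]
front outL base [227. 451.]
front L rim [221. 335.]
```

```bash
python3 -c "
from workcell import job,state
print(job.job_done()); s=state(); print(s['time_s'],s['ee_pos'],s['force'])"
```

```text
the job is handed in; nothing more can be done
None
the job is handed in; nothing more can be done
```

I gripped the 50 mm end piece (fingers at 50 mm, 30 N), set it on the jig's rail against the dish's broken edge, and pushed it along the rail. I then held the push for more than 3 s and handed the job in at about 11.5 s, still gripping and pressing.

**Last checks**
- **Carriage travel:** about 19 mm in both cameras, by the clamp in the side view and the pointer in the top view. That is inside the 14–30 mm range but short of the midway 22 mm.
- **Hold:** the tool stayed still to within 0.05 mm for the 3 s, with a push of about 12–13 N.
- **Side-to-side fit:** the piece lines up with the dish to about 1 mm, and its direction to about 0.2°.

**What was not perfect**
- **Tilt:** under load the tool leaned about 1.2°, pressing the piece's front edge onto the rail with an extra 7–8 N. If the piece leaned with it, there is a gap of up to about 0.75 mm at the bottom of the joint.
- **Joint:** a dark spot shows at floor level in the side view, which could be that gap or a shadow. The fingers hide most of the joint, so I could not check the flush rims directly.

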